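# Fit the sample carousel on its keyed drive shaft

## Robot

A 6-joint arm with a two-finger parallel gripper is mounted at the origin on the work surface. World frame = base frame: x ahead of the robot, y to its left, z up, the work surface at z = 0. Lengths are in mm, angles in rad, forces in N, time in s.
With the tool pointing down it reaches from about 425 to 950 mm from the base axis. Payload 14.7 kg.
Tool frame: the origin (TCP) lies at the very end of the fingers, on their centre line; the grasp point (between the pads) lies 19 mm behind it (arm.pinch_z is the distance from the TCP to the grasp point, in mm); z points along the fingers, y is the direction in which the jaws open and shut (so a half turn about z gives the same grasp; the last joint's range is limited). The gripper opens to 85 mm and grips with 20 to 120 N. Pads are 22 mm wide; open, the fingers measure 114 mm over their backs; the gripper's body (76 mm by 85 mm) begins 54 mm behind the grasp point. The pads swing forward as they close: fully open they stand 13 mm farther back than shut.
Start: joints at [1.08, 0.48, 1.596, -0, 1.065, -0.047], TCP at [279.069, 587.037, 231.297] pointing down, gripper open.
Joint ranges: [-2.75, 2.75], [-0.82, 2.05], [0.23, 2.67], [-1.56, 4.7], [0.09, 2.69], [-2.92, 2.92]. Speed limits (rad/s): [1.89, 1.89, 2.39, 3.01, 3.01, 3.01].

## Interface

Orientations are given as a unit quaternion [w, x, y, z].
In Python, from workcell import sense, optics, arm gives the robot as it stands. The module is installed in compiled form; this text tells all that it offers.
- The arm moves only by the shell command python3 -m handwheel 'ROWS' [OPENING] [FORCE]. ROWS is text: rows parted by semicolons, each of 6 numbers parted by spaces: the shift along the world's x, y, z in mm, then the turn, a rotation vector about the world's x, y, z in rad. A call has 1 to 8 rows; each row shifts and turns the pose as measured when the row begins; what a row does not reach is not made up. A row lasts 1/8 s, in which the tool goes at most 62.5 mm and 10.7 degrees, less where a joint would pass 70% of its speed; a pose out of reach is approached as far as the arm can. A call is refused whole if a number of a shift passes 62.5 or a number of a turn 0.188, either way. A call with a gripper value outside its range is refused whole. OPENING is the closure in counts, from 0 (fully open) to 255 (shut), set as the call begins (- or left out, the last holds). The fingers move at their own pace and stop on an object; FORCE is the grip in N (left out, the last holds). Time passes only in rows, so rows that do not move let the fingers close. It gives the time, the measured TCP pose, the force and the opening at its end, in the units of the state.
- sense(): the state, without advancing time (a new reading comes with each control period).
- optics.camera(name): name is "side" or "top"; returns a dict with "color" (420x560x3 uint8, blue, green, red), "K" (3x3 intrinsics, pixels), "extrinsics" (4x4, takes a point from world to camera coordinates). Camera axes: x right, y down, z forward; pixel columns grow to the right and rows downward; lengths in mm; the calibration is good to about 2 mm. A picture is of the moment at which its call begins. There is no depth.
- arm.close_job(): hands the job in, once; it reports no verdict.
The state is a dict: "time": time; "q": joint angles; "qvel": joint speeds; "joint_torque": joint torques, N m; "tcp_pos": TCP position; "tool_rot": TCP orientation; "ft_force": force on the tool from outside, world axes, zero at the start; "moment": the same for the moment, N m; "width": finger opening in mm.
Only numpy, scipy, OpenCV 4.12 (cv2) and the standard library are available. Lean on these libraries where they do the work, as an engineer would, in place of code of your own. Each camera call takes 0.05 s, during which the arm holds its last target.

## Task

Lift the aluminium sample carousel off its parking stand by its grip bar, lower it gently over the upright shaft of the drive unit, and turn it there until its keyway drops over the key, without forcing it. Leave it fully home on the drive's flange, level and let go, and leave everything else where it stands.

Things in the scene. Friction and masses are not known exactly. Their poses are not given: they have to be found in the camera images.
- carousel: Loose aluminium sample carousel, 0.28 to 0.46 kg: a hub below (tube 51 mm across, 46 mm tall, bore 27 mm across and 46 mm deep, open below), on it a disc 112 mm across, 10 mm thick, with twelve dark vial pockets, and a grip bar on top. Origin: centre of the hub's underside, z up. At the start it stands upright on one of two parking stands, origin 12 mm above the table.
- grip_bar (a point): Centre of the carousel's black grip bar, on its axis 71 mm above its origin. The bar is 46 mm long along the carousel's x, 20 mm wide along its y and 30 mm tall, from 56 to 86 mm above the origin; it stands on the disc.
- keyway (a point): Keyway at the hub's lower edge: a slot 10 mm wide through the hub wall over its full 46 mm height, on the carousel's own +x side. This point lies in the slot 19 mm from the axis. A small square tab on the disc's rim (out to 66 mm from the axis) stands right above it.
- drive: Carousel drive unit, fixed: white housing 180 x 180 mm, 60 mm tall, a round dark flange 64 mm across, 6 mm thick, on top and in its middle the upright steel shaft. Origin: centre of its underside, z up. The key and shaft must not be pressed by the carousel with more than 30 N before it is home; on the flange a set-down knock up to 100 N does no harm (as when the hub falls the last 16 mm from the key by itself).
- seat (a point): Centre of the flange's top face, 66 mm above the table, where the hub's underside must end; axes of the housing. On the shaft's foot stands one key, 7 mm wide, out to 23 mm from the axis, its top 16 mm above this point. The key's direction is not measured: anywhere within 0.7 rad either side of the housing's +x. The hub drops when its keyway is within about 0.07 rad of the key.
- shaft_top (a point): Top of the shaft, on its axis 44 mm above the flange. The shaft is 24 mm across, its top 8 mm tapered to 14 mm across; it is plain and round above the key. It sits on a stiff gear (about 0.5 N m to turn it) and holds still under light rubbing. The axes here are the housing's and do not turn with the key.
- cover: Bystander: white plastic cover, 112 mm disc with a round knob 28 mm across and no pockets, on the other parking stand (both stands are grey discs 90 mm across, 12 mm thick with a 19 mm stub). Origin: centre of its underside.
- vial_rack: Bystander: blue rack 60 x 110 mm, 50 mm tall with its vials. Origin: centre of its underside.
- bottle: Bystander: amber bottle 66 mm across, 150 mm tall. Origin: centre of its underside.
- nozzle: Bystander: brass nozzle 32 mm across, 42 mm tall. Origin: centre of its underside.
- gasket: Bystander: white ring 42 mm across, 6 mm thick. Origin: centre of its underside.
- wrench: Bystander: steel wrench 150 mm long, lying. Origin: under its middle.
- screwdriver: Bystander: screwdriver 170 mm long, lying. Origin: under its middle.

How it is judged (in metres and radians):
On the way, in this order (a step that is already met when the one before it is completed fails the run):
1. the carousel is lifted clear of its stand (height (world z) of carousel above 0.06 m), for 0.1 s.
2. its hub is over the shaft, upright (horizontal distance between carousel and seat below 0.004 m and z of carousel in the frame of seat below 0.036 m and angle between carousel's own z axis and vertical below 0.12 rad), for 0.1 s.
At the end, for the whole second after the job is handed in: The carousel is down on the flange (hub underside within 3 mm of it, which the key allows only inside the keyway), within 4 mm of the shaft's axis, level within 0.05 rad, at rest and released (horizontal distance between carousel and seat below 0.004 m and z of carousel in the frame of seat below 0.003 m and angle between carousel's own z axis and vertical below 0.05 rad and linear speed of carousel below 0.02 m/s and contact force between carousel and the fingers below 0.1 N); the robot touches nothing.
It fails at once if the carousel forced on the shaft or key with more than 30 N before it is home (contact force between carousel and drive above 30 N and z of carousel in the frame of seat above 0.004 m).
It fails at once if the carousel banged on the drive unit with more than 100 N (contact force between carousel and drive above 100 N).
It fails at once if a bystander moved more than 30 mm (distance of any of cover, vial_rack, bottle, nozzle, gasket, wrench, screwdriver from where it was at the start of the episode above 0.03 m).
It also fails if it takes over 61 s, if anything falls off the work surface, if the arm or the gripper's body presses on something with over 40 N, if the wrist force passes 120 N, or if a joint passes its speed limit or range.

## Working session

There is one attempt and no reset: what is moved stays moved. The work goes in short steps, Python scripts to look and compute and a shell command to move; the robot and the scene stay as the last step left them, time stands still between calls to the robot, and variables do not carry over. Pictures are saved under pics/ and viewed, and the job is handed in when it is done.

```bash
mkdir -p pics; ls
python3 - <<'E'
from workcell import sense, optics, arm
import cv2
for n in("side","top"):
    c=optics.camera(n); cv2.imwrite(f"pics/{n}0.png",c["color"]); print(n,c["K"].tolist(),c["extrinsics"].round(4).tolist())
s=sense();print(s);print(arm.pinch_z)
E
```

```text
pics
side [[516.0151512277811, 0.0, 278.38064963929435], [0.0, 516.0151512277811, 205.4302523384789], [0.0, 0.0, 1.0]] [[-0.9735, -0.2285, 0.006, 576.9853], [-0.1639, 0.6798, -0.7149, 177.2631], [0.1593, -0.697, -0.6992, 1044.4223], [0.0, 0.0, 0.0, 1.0]]
top [[517.403700947149, 0.0, 279.212477736686], [0.0, 517.403700947149, 202.99127491448252], [0.0, 0.0, 1.0]] [[0.0198, -0.9996, 0.0214, -30.3634], [-0.9944, -0.0219, -0.1034, 603.8332], [0.1038, -0.0192, -0.9944, 1076.2956], [0.0, 0.0, 0.0, 1.0]]
{'time': 0.1, 'q': array([ 1.08041531e+00,  4.80749429e-01,  1.59679812e+00, -1.00569163e-06,
        1.06512295e+00, -4.65763717e-02]), 'qvel': array([-0.00105016, -0.00318697, -0.0024866 , -0.00061921, -0.00043408,
        0.00149744]), 'joint_torque': array([ 1.30317443e-03, -9.52265167e+01, -4.31044579e+01,  1.27441643e-05,
        5.25350406e-03,  6.67120844e-05]), 'tcp_pos': array([278.88979407, 586.72090339, 230.75410717]), 'tool_rot': array([-1.42533129e-04,  2.20085431e-01,  9.75480452e-01, -5.19732242e-04]), 'ft_force': array([ 0.8368632 , -0.89676747,  0.00848579]), 'moment': array([ 0.02534142,  0.01520028, -0.02547416]), 'width': 85.2792534029129}
18.700000000000003
```

View pics/side0.png

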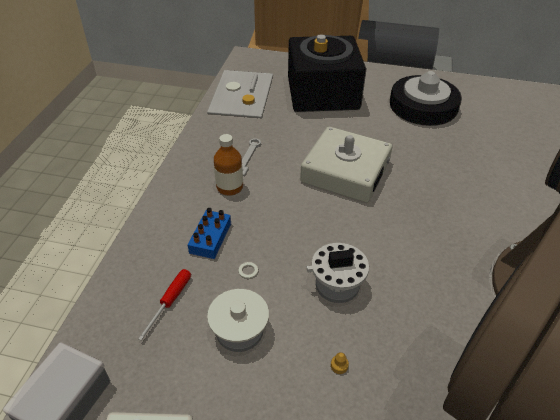

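View pics/top0.png

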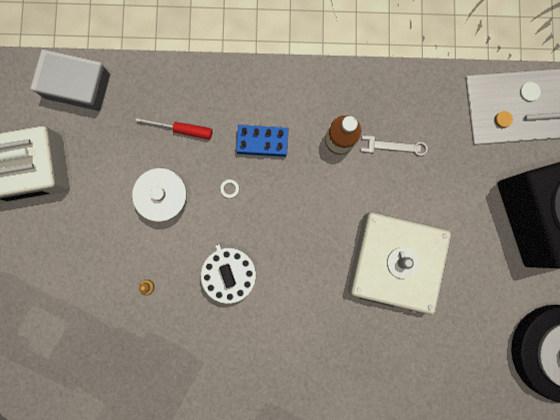

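The side view shows the carousel at about (340,268) with its tab to the left at (311,268), and the drive's shaft at (348,145). In the top view the carousel is at (229,276) with the bar running (222,265)–(233,288) and the tab at (218,247). The drive is at (402,263). Next I'll measure them.

```bash
cat > h.py <<'E'
import numpy as np, cv2
from workcell import sense, optics, arm
def ray(c,u,v):
    K,E=c["K"],c["extrinsics"];R,t=E[:3,:3],E[:3,3]
    d=R.T@np.linalg.solve(K,[u,v,1.]);return -R.T@t,d
def plane(c,u,v,z):
    o,d=ray(c,u,v);return o+d*(z-o[2])/d[2]
def tri(c1,p1,c2,p2):
    o1,d1=ray(c1,*p1);o2,d2=ray(c2,*p2)
    s=np.linalg.lstsq(np.c_[d1,-d2],o2-o1,rcond=None)[0]
    a,b=o1+s[0]*d1,o2+s[1]*d2;return (a+b)/2,np.linalg.norm(a-b)
def proj(c,p):
    q=c["extrinsics"]@np.r_[p,1];q=c["K"]@q[:3];return q[:2]/q[2]
def crop(c,x,y,w,h,k,name):
    cv2.imwrite(name,cv2.resize(c["color"][y:y+h,x:x+w],None,fx=k,fy=k,interpolation=cv2.INTER_CUBIC))
E
python3 - <<'E'
from h import *
t=optics.camera("top");s=optics.camera("side")
a=cv2.resize(t["color"][235:315,190:270],(400,400),interpolation=cv2.INTER_CUBIC)
b=cv2.resize(t["color"][205:320,345:460],(400,400),interpolation=cv2.INTER_CUBIC)
cv2.imwrite("pics/t1.png",np.hstack([a,b]))
a=cv2.resize(s["color"][235:315,300:380],(400,400),interpolation=cv2.INTER_CUBIC)
b=cv2.resize(s["color"][120:220,295:395],(400,400),interpolation=cv2.INTER_CUBIC)
cv2.imwrite("pics/s1.png",np.hstack([a,b]))
E
```

```text
(no output)
```

View pics/t1.png

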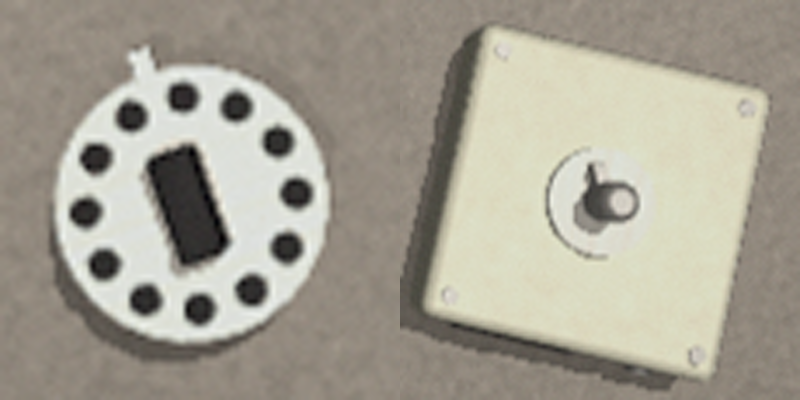

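View pics/s1.png

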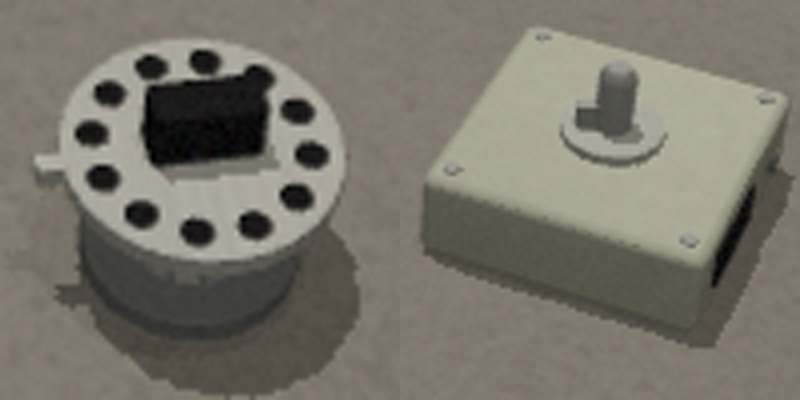

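Both crops show the tab at upper left of the carousel and the grip bar in line with it. The key stands as a dark block beside the shaft: about (592,172) in the top crop and (582,115) in the side crop.

Run:
```python
from h import *
t=optics.camera("top");s=optics.camera("side")
def comp(m,pt):
    n,l,st,ce=cv2.connectedComponentsWithStats(m.astype(np.uint8));return l==l[pt[1],pt[0]],st[l[pt[1],pt[0]]]
def cont(m):
    cs,_=cv2.findContours(m.astype(np.uint8),cv2.RETR_EXTERNAL,cv2.CHAIN_APPROX_NONE);return max(cs,key=cv2.contourArea)
def fitcirc(P):
    A=np.c_[2*P,np.ones(len(P))];x=np.linalg.lstsq(A,(P**2).sum(1),rcond=None)[0];return x[:2],np.sqrt(x[2]+x[:2]@x[:2])
for nm,c,win in(("top",t,(190,235,270,315)),("side",s,(300,235,380,315))):
    g=c["color"].astype(int); x0,y0,x1,y1=win
    br=g.min(2); m=np.zeros(br.shape,bool); m[y0:y1,x0:x1]=br[y0:y1,x0:x1]>(150 if nm=="top" else 135)
    n,l,st,ce=cv2.connectedComponentsWithStats(m.astype(np.uint8)); k=1+st[1:,4].argmax(); m=l==k
    k=cont(m)[:,0,:]
    P=np.array([plane(c,u,v,68)[:2] for u,v in k])
    Q=P
    for _ in range(8):
        ce,r=fitcirc(Q); d=np.linalg.norm(P-ce,axis=1); Q=P[abs(d-r)<3]
    tab=P[d>60]; v=tab.mean(0)-ce if len(tab) else [np.nan]*2
    print(nm,"disc",ce,r,"tab yaw",np.arctan2(v[1],v[0]),d.max(),len(tab))
    # black bar
    b=np.zeros(br.shape,bool); b[y0:y1,x0:x1]=g.max(2)[y0:y1,x0:x1]<60
    n,l,st,ce2=cv2.connectedComponentsWithStats(b.astype(np.uint8));k=1+st[1:,4].argmax();
    print(" bar",st[k],ce2[k],plane(c,*ce2[k],98)); R=cv2.minAreaRect(cont(l==k)); bp=[plane(c,*p,98)[:2] for p in cv2.boxPoints(R)]
    for i in range(4): e=bp[(i+1)%4]-bp[i]; print("  edge",np.linalg.norm(e),np.arctan2(e[1],e[0]))
# screws/shaft from crops
def T(x,y): return 345+(x-400)*115/400, 205+y*115/400
def S(x,y): return 295+(x-400)/4,120+y/4
A=[(502,50),(747,107),(697,355),(450,294)];B=[(689,240),(452,169),(543,37),(766,98)]
ta=[plane(t,*T(*p),60) for p in A]; sb=[plane(s,*S(*p),60) for p in B]
print(np.round(ta,1),np.mean(ta,0));print(np.round(sb,1),np.mean(sb,0))
print("shaft top",plane(t,*T(623,201),110),plane(s,*S(618,67),110),tri(t,T(623,201),s,S(618,67)))
for i in range(4):
    for n,a in(("t",ta),("s",sb)):
        e=a[(i+1)%4]-a[i];print(n,np.linalg.norm(e),np.arctan2(e[1],e[0]))
print("key t",plane(t,*T(592,168),82),"s",plane(s,*S(583,108),82))
```

```text
top disc [450.82145046  84.56873709] 55.11451443339583 tab yaw 0.379231427078461 66.31311046245577 9
 bar [220 265  15  23 217] [227.04608295 275.65437788] [450.57049118  83.95027064  98.        ]
  edge 19.322325027501577 -1.2299377298987046
  edge 42.36801934447409 -2.7894492680091845
  edge 19.250471213888314 1.9094739723069607
  edge 42.326910930320196 0.35385314483615826
side disc [449.60351108  86.2988266 ] 54.41928428166328 tab yaw 0.364552714855319 65.01881618038576 6
 bar [328 248  26  20 396] [340.86616162 258.35606061] [448.47803008  98.14514244  98.        ]
  edge 53.66328751213986 -2.6548858996526086
  edge 41.5165456600133 1.8498719087826498
  edge 52.00488391457088 0.4791606620664039
  edge 40.81955788625433 -1.2539029743634205
[[ 571.4 -216.4   60. ]
 [ 540.3 -364.    60. ]
 [ 393.1 -332.3   60. ]
 [ 426.1 -185.6   60. ]] [ 482.70862233 -274.56890498   60.        ]
[[ 424.  -182.2   60. ]
 [ 569.8 -213.1   60. ]
 [ 537.7 -358.6   60. ]
 [ 391.6 -327.9   60. ]] [ 480.80734691 -270.46213      60.        ]
shaft top [ 483.04908531 -275.22289559  110.        ] [ 482.24603795 -270.14521118  110.        ] (array([ 482.8163393 , -276.52532914,  105.28307036]), np.float64(0.4092830076518135))
t 150.84423549733592 -1.7786018188400263
s 149.03987304271323 -0.20902753542494143
t 150.5003959098847 2.9291267150023392
s 148.99013743375252 -1.7881519872371068
t 150.28450533493245 1.3499125549220203
s 149.27660425005433 2.9344178163804453
t 148.53341056705383 -0.20867273202033187
s 149.2688452243426 1.3518719286068777
key t [ 501.69038489 -264.75380798   82.        ] s [ 499.59077523 -262.18896354   82.        ]
```

Run:
```python
from h import *
t=optics.camera("top");s=optics.camera("side")
b=cv2.resize(t["color"][243:283,382:422],(400,400),interpolation=cv2.INTER_CUBIC)
a=cv2.resize(s["color"][130:170,328:368],(400,400),interpolation=cv2.INTER_CUBIC)
cv2.imwrite("pics/k1.png",np.hstack([b,a]))
# predicted key end projections for angles
for c,n,o in((t,"top",(482.7,-274.6)),(s,"side",(480.8,-270.5))):
    for th in(.3,.4,.5,.6):
        p=[proj(c,[o[0]+23*np.cos(th),o[1]+23*np.sin(th),z]) for z in(82,66)]
        u0,v0=(382,243) if n=="top" else (328,130)
        off=0 if n=="top" else 400
        print(n,th,[((q-[u0,v0])*10+[off,0]).round() for q in p])
```

```text
top 0.3 [array([197.,  89.]), array([177.,  89.])]
top 0.4 [array([186.,  92.]), array([167.,  93.])]
top 0.5 [array([176.,  97.]), array([157.,  98.])]
top 0.6 [array([167., 103.]), array([147., 103.])]
side 0.3 [array([515., 164.]), array([510., 216.])]
side 0.4 [array([517., 170.]), array([511., 222.])]
side 0.5 [array([520., 176.]), array([514., 228.])]
side 0.6 [array([524., 182.]), array([518., 234.])]
```

View pics/k1.png

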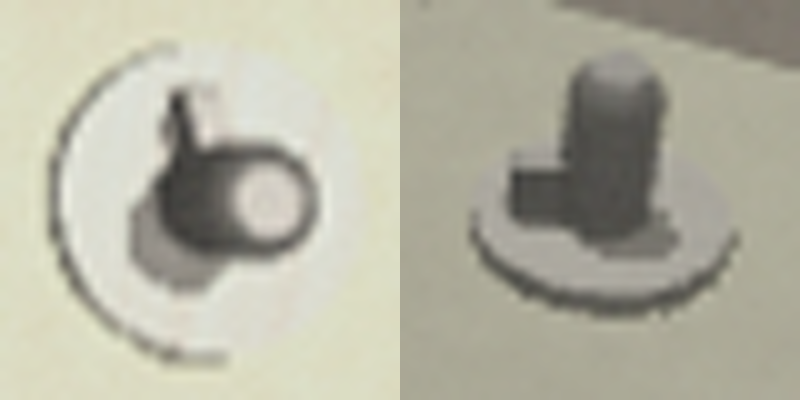

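Run:
```python
from h import *
t=optics.camera("top");s=optics.camera("side")
for c,n,o in((t,"top",(482.7,-274.6)),(s,"side",(480.8,-270.5))):
    u0,v0=(382,243) if n=="top" else (328,130); off=0 if n=="top" else 400
    print(n,((proj(c,[*o,110])-[u0,v0])*10+[off,0]).round(),((proj(c,[*o,66])-[u0,v0])*10+[off,0]).round())
    for th in(.1,.2,.3,.4):
        print(th,[((proj(c,[o[0]+23*np.cos(th)-w*np.sin(th),o[1]+23*np.sin(th)+w*np.cos(th),z])-[u0,v0])*10+[off,0]).round().tolist() for w in(3.5,-3.5) for z in(82,66)])
```

```text
top [268. 200.] [210. 197.]
0.1 [[202.0, 86.0], [182.0, 87.0], [236.0, 83.0], [215.0, 84.0]]
0.2 [[191.0, 89.0], [171.0, 90.0], [224.0, 83.0], [204.0, 84.0]]
0.3 [[181.0, 93.0], [161.0, 94.0], [213.0, 84.0], [193.0, 85.0]]
0.4 [[171.0, 99.0], [151.0, 99.0], [202.0, 86.0], [182.0, 87.0]]
side [621.  67.] [603. 213.]
0.1 [[514.0, 161.0], [508.0, 213.0], [515.0, 144.0], [509.0, 196.0]]
0.2 [[515.0, 167.0], [509.0, 219.0], [514.0, 150.0], [508.0, 202.0]]
0.3 [[518.0, 173.0], [512.0, 225.0], [513.0, 155.0], [507.0, 207.0]]
0.4 [[521.0, 179.0], [515.0, 231.0], [514.0, 161.0], [508.0, 213.0]]
```

Top and side views agree. The carousel is at about (450.3, 85.3) with yaw 0.37. The drive axis is at about (482, -273) with housing yaw -0.21. The key's world yaw is about 0.25. I'll move over the carousel with a turn of -2.33.

```bash
python3 -m handwheel '21 -62 0 0 0 -0.187;21 -62 0 0 0 -0.187;21 -62 0 0 0 -0.187;21 -62 0 0 0 -0.187;21 -62 0 0 0 -0.187;21 -62 0 0 0 -0.187;21 -62 0 0 0 -0.187;21 -62 0 0 0 -0.187' 0 40
cat > st.py <<'E'
from h import *
from scipy.spatial.transform import Rotation as R
s=sense();w,x,y,z=s["tool_rot"];M=R.from_quat([x,y,z,w]).as_matrix()
print("t%.2f"%s["time"],"tcp",s["tcp_pos"].round(2),"yawY %.4f"%np.arctan2(M[1,1],M[0,1]),"zax",M[:,2].round(4),"F",s["ft_force"].round(2),"M",s["moment"].round(3),"w %.1f"%s["width"],"q",s["q"].round(2))
E
python3 st.py
```

```text
time: 1.5
tcp_pos: [439.2, 111.3, 232.1]
tool_rot: [0.002, 0.827, 0.562, 0.003]
ft_force: [1.5, 0.4, -0.6]
width: 85.4
t1.50 tcp [439.17 111.33 232.12] yawY -0.3780 zax [ 6.4e-03 -3.0e-04 -1.0e+00] F [ 1.45  0.42 -0.56] M [ 0.013 -0.009  0.019] w 85.4 q [ 0.18  0.2   2.03 -0.    0.9   0.56]
```

```bash
python3 -m handwheel '6 -13 -30 0 0 -0.17;5 -13 -30 0 0 -0.17;0 0 -20 0 0 -0.17;0 0 0 0 0 -0.17;0 0 0 0 0 -0.14;0 0 0 0 0 0';  python3 st.py
```

```text
time: 2.25
tcp_pos: [452.8, 79.5, 150.8]
tool_rot: [0.005, 0.986, 0.167, 0.003]
ft_force: [-0.3, -0.3, 0.1]
width: 85.4
t2.25 tcp [452.83  79.51 150.82] yawY -1.2343 zax [ 0.0068 -0.0084 -0.9999] F [-0.3  -0.32  0.14] M [ 0.03  -0.052 -0.026] w 85.4 q [ 0.12  0.33  2.11 -0.01  0.7   1.36]
```

```bash
python3 -m handwheel '-2.5 5.8 -20 0.0084 0.0068 0.033;0 0 -10 0 0 0;0 0 0 0 0 0';  python3 st.py
python3 - <<'E'
from h import *
t=optics.camera("top");s=optics.camera("side")
a=cv2.resize(t["color"][215:335,170:290],(400,400),interpolation=cv2.INTER_CUBIC)
b=cv2.resize(s["color"][205:325,280:400],(400,400),interpolation=cv2.INTER_CUBIC)
cv2.imwrite("pics/g1.png",np.hstack([a,b]))
E
```

```text
time: 2.62
tcp_pos: [451.1, 85.4, 120.8]
tool_rot: [0.0, 0.982, 0.188, 0.001]
ft_force: [0.3, -1.0, 0.2]
width: 85.6
t2.62 tcp [451.08  85.41 120.8 ] yawY -1.1924 zax [ 2.e-03  3.e-04 -1.e+00] F [ 0.3  -1.03  0.2 ] M [ 0.049 -0.04  -0.034] w 85.6 q [0.12 0.38 2.13 0.   0.63 1.31]
```

View pics/g1.png

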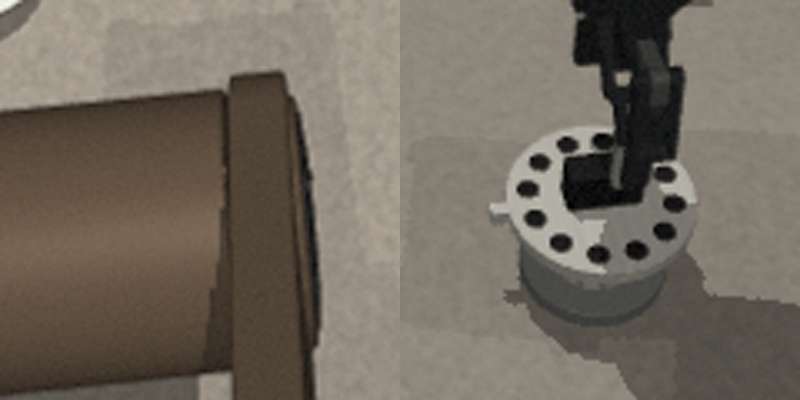

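Run:
```python
from h import *
s=optics.camera("side");p=sense()["tcp_pos"]
for k in(42,57,-42,-57):
    for z in (121,134):
        q=proj(s,[p[0]-k*np.sin(.37),p[1]+k*np.cos(.37),z]);print(k,z,((q-[280,205])*3.333+[400,0]).round())
```

```text
42 121 [622. 191.]
42 134 [624. 176.]
57 121 [628. 212.]
57 134 [630. 197.]
-42 121 [588.  80.]
-42 134 [590.  65.]
-57 121 [583.  61.]
-57 134 [584.  46.]
```

```bash
python3 -m handwheel '-0.5 0 -20 0 0 -0.008;0 0 -15 0 0 0;0 0 -8 0 0 0;0 0 0 0 0 0';  python3 st.py
python3 - <<'E'
from h import *
s=optics.camera("side")
cv2.imwrite("pics/g2.png",cv2.resize(s["color"][205:325,280:400],(600,600),interpolation=cv2.INTER_CUBIC))
E
```

```text
time: 3.28
tcp_pos: [453.0, 85.5, 79.6]
tool_rot: [0.0, 0.983, 0.184, 0.004]
ft_force: [-0.2, 0.0, -0.1]
width: 85.5
t3.27 tcp [452.98  85.49  79.59] yawY -1.2010 zax [ 7.7e-03  8.0e-04 -1.0e+00] F [-0.25  0.04 -0.13] M [-0.003 -0.014 -0.04 ] w 85.5 q [ 0.12  0.46  2.16 -0.    0.51  1.32]
```

View pics/g2.png

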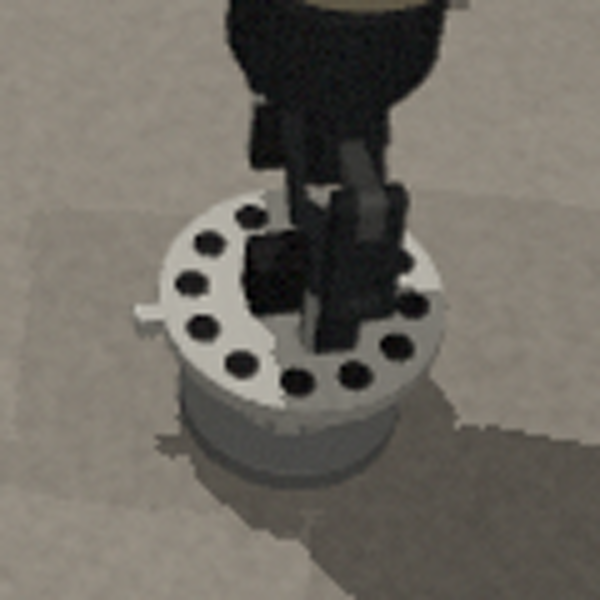

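```bash
python3 -m handwheel '-1.5 0 -5 0 0.0077 0;0 0 -3 0 0 0;0 0 0 0 0 0';  python3 st.py
```

```text
time: 3.7
tcp_pos: [452.3, 85.6, 72.3]
tool_rot: [-0.0, 0.983, 0.184, 0.001]
ft_force: [0.8, 0.1, 0.6]
width: 85.3
t3.70 tcp [452.28  85.6   72.34] yawY -1.2010 zax [ 0.0015  0.0011 -1.    ] F [0.78 0.07 0.62] M [-0.011  0.025 -0.013] w 85.3 q [0.12 0.47 2.16 0.   0.5  1.32]
```

```bash
python3 -m handwheel '0 0 0 0 0 0;0 0 0 0 0 0;0 0 0 0 0 0;0 0 0 0 0 0;0 0 0 0 0 0;0 0 0 0 0 0' 255 60;  python3 st.py
```

```text
time: 4.45
tcp_pos: [452.4, 85.6, 72.6]
tool_rot: [-0.0, 0.983, 0.184, 0.001]
ft_force: [0.4, -0.4, -1.9]
width: 19.0
t4.45 tcp [452.4   85.59  72.58] yawY -1.2009 zax [ 0.0019  0.001  -1.    ] F [ 0.45 -0.38 -1.9 ] M [-0.135 -0.064 -0.014] w 19.0 q [0.12 0.47 2.16 0.   0.5  1.32]
```

```bash
python3 -m handwheel '0 0 5 0 0 0;0 0 15 0 0 0;0 0 30 0 0 0;0 0 40 0 0 0;0 0 40 0 0 0;0 0 20 0 0 0;0 0 0 0 0 0;0 0 0 0 0 0' -;  python3 st.py
python3 - <<'E'
from h import *
s=optics.camera("side")
cv2.imwrite("pics/l1.png",s["color"])
E
```

```text
time: 5.45
tcp_pos: [449.5, 85.4, 227.1]
tool_rot: [-0.001, 0.983, 0.184, -0.001]
ft_force: [-0.5, 1.1, -3.3]
width: 19.3
t5.45 tcp [449.53  85.38 227.15] yawY -1.2010 zax [-1.7e-03  8.0e-04 -1.0e+00] F [-0.5   1.12 -3.35] M [ 0.034  0.014 -0.039] w 19.3 q [0.12 0.22 2.02 0.   0.9  1.32]
```

View pics/l1.png

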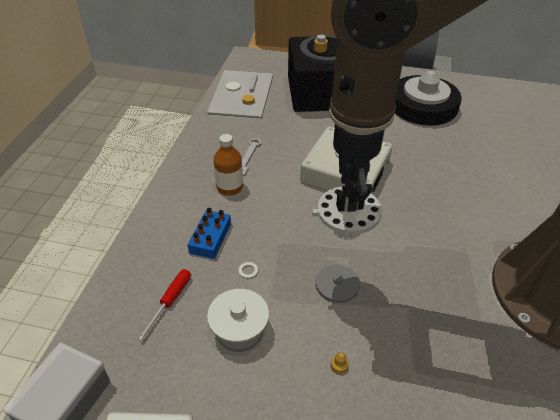

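Lifted level with the stand left behind at (337,282); the wrist reads about 3.4 N of weight. I'll carry it to the drive.

```bash
python3 -m handwheel '3 -30 0 0 0 0;5 -52 0 0 0 0;6 -60 0 0 0 0;6 -60 0 0 0 0;6 -60 0 0 0 0;4 -40 0 0 0 0;1 -20 0 0 0 0;0 0 0 0 0 0' -;  python3 st.py
python3 - <<'E'
from h import *
for n in("side","top"):
    c=optics.camera(n);cv2.imwrite(f"pics/m_{n}.png",c["color"])
E
```

```text
time: 6.5
tcp_pos: [476.2, -245.1, 217.5]
tool_rot: [-0.004, 0.983, 0.185, -0.007]
ft_force: [-0.1, -0.1, -3.6]
width: 18.9
t6.50 tcp [ 476.23 -245.11  217.49] yawY -1.1991 zax [-0.0147  0.0058 -0.9999] F [-0.14 -0.13 -3.63] M [-0.055 -0.098 -0.027] w 18.9 q [-0.53  0.34  1.86 -0.    0.95  0.67]
```

View pics/m_side.png

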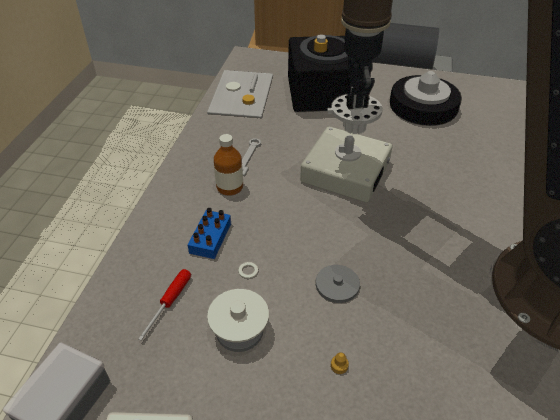

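View pics/m_top.png

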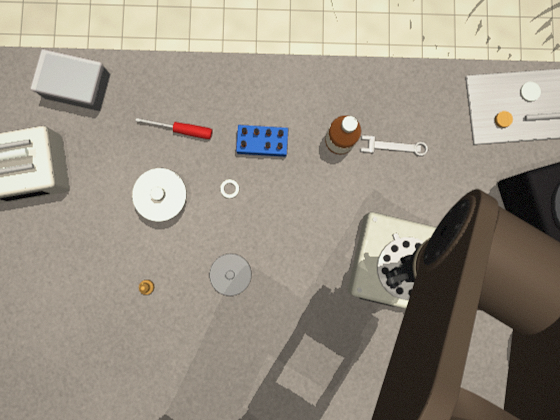

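```bash
python3 -m handwheel '4 -14 0 -0.0058 -0.0147 0;4 -13 0 0 0 0;0 0 0 0 0 0;0 0 0 0 0 0' -;  python3 st.py
python3 - <<'E'
from h import *
t=optics.camera("top");s=optics.camera("side")
for n,c in(("top",t),("side",s)): cv2.imwrite(f"pics/n_{n}.png",cv2.resize(c["color"][(60 if n=="side" else 195):(220 if n=="side" else 335),(270 if n=="side" else 330):(430 if n=="side" else 470)],(640,600)))
# stand centres
for n,c,pt in(("top",t,(230,275)),("side",s,(338,282))):
    g=c["color"].astype(int);u,v=pt
    print(n,g[v-8,u-8],g[v-30,u],g[v+12,u+5])
E
```

```text
time: 7.1
tcp_pos: [485.1, -269.9, 217.9]
tool_rot: [0.0, 0.982, 0.187, 0.001]
ft_force: [-0.2, 0.4, -3.8]
width: 18.6
t7.10 tcp [ 485.13 -269.94  217.89] yawY -1.1944 zax [ 1.e-03  2.e-04 -1.e+00] F [-0.16  0.39 -3.85] M [-0.02  -0.018  0.012] w 18.6 q [-0.56  0.36  1.83  0.    0.95  0.63]
top [157 164 168] [139 151 161] [149 154 157]
side [107 112 112] [105 116 121] [107 113 113]
```

View pics/n_side.png

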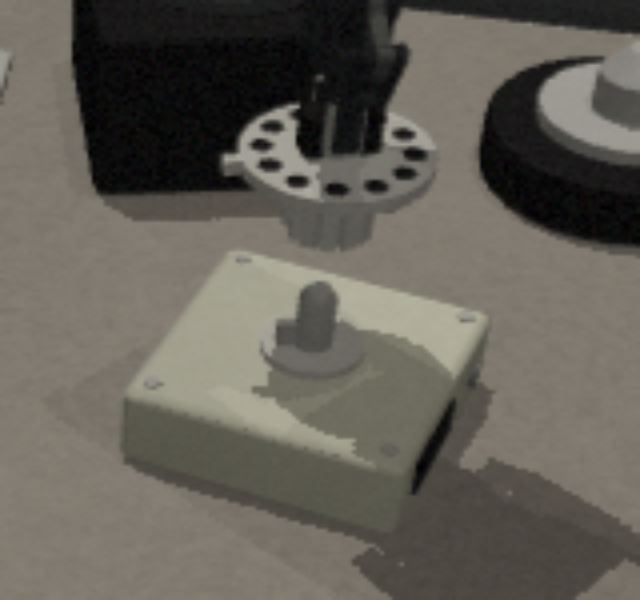

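View pics/n_top.png

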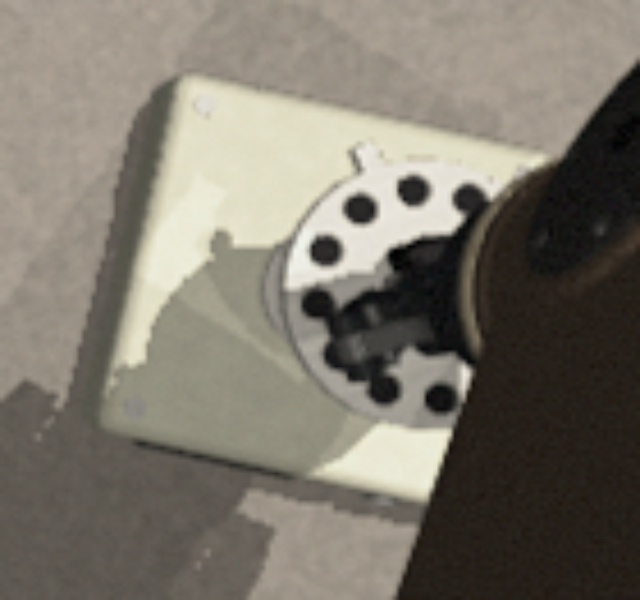

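The side view shows the carousel level above the shaft with the shaft top at about (318,295) in the crop. Its pockets make a clear circle in both views, so I'll fit the axis from the pockets in each camera against that camera's own shaft.

```bash
cat > pk.py <<'E'
from h import *
def pockets(c,img,center,z,rad=75,thr=60):
    g=img.max(2); x,y=center
    m=np.zeros(g.shape,np.uint8); m[y-rad:y+rad,x-rad:x+rad]=g[y-rad:y+rad,x-rad:x+rad]<thr
    n,l,st,ce=cv2.connectedComponentsWithStats(m,connectivity=4)
    w=np.clip(130-g.astype(float),0,None)
    P=[]
    for k in range(1,n):
        if 5<=st[k,4]<=60 and max(st[k,2:4])<=9:
            u,v=ce[k]; P.append(plane(c,u,v,z)[:2])
    return np.array(P)
def fit(P,r):
    from scipy.optimize import least_squares
    return least_squares(lambda p:np.linalg.norm(P-p[:2],axis=1)-r,np.median(P,0),loss="soft_l1",f_scale=0.7)
E
python3 - <<'E'
from pk import *
t=optics.camera("top");s=optics.camera("side");S=sense();z=S["tcp_pos"][2]-72.58+68
for n,c,f,ctr,ctr2 in(("top",t,"pics/top0.png",(229,276),(405,265)),("side",s,"pics/side0.png",(340,268),(354,100))):
    thr=80
    P=pockets(c,cv2.imread(f),ctr,68,33,thr)
    for r in(42,43,44,45):
        q=fit(P,r);print(n,"init",len(P),r,q.x.round(2),round(q.cost,2))
    P=pockets(c,c["color"],ctr2,z,30,thr); print(P.round(1).tolist())
    if len(P)>3:
      for r in(42,43,44,45):
        q=fit(P,r);print(n,"now",len(P),r,q.x.round(2),round(q.cost,2))
E
```

```text
top init 12 42 [450.43  84.8 ] 4.28
top init 12 43 [450.42  84.82] 0.11
top init 12 44 [450.41  84.83] 4.51
top init 12 45 [450.27  84.82] 12.05
[[526.0, -266.5], [517.9, -246.0], [500.4, -232.1], [440.8, -276.8]]
top now 4 42 [ 483.54 -270.55] 0.66
top now 4 43 [ 483.4  -271.67] 0.01
top now 4 44 [ 483.27 -272.86] 0.89
top now 4 45 [ 482.75 -273.78] 2.15
side init 11 42 [449.78  86.27] 3.42
side init 11 43 [449.66  85.95] 0.15
side init 11 44 [449.42  85.36] 4.35
side init 11 45 [448.91  84.32] 10.65
[[522.1, -287.9], [449.0, -297.0], [525.2, -265.8], [439.5, -275.9], [517.6, -244.3], [443.7, -253.9], [500.2, -231.6], [456.9, -236.3], [477.6, -228.3]]
side now 9 42 [ 482.79 -269.88] 2.58
side now 9 43 [ 482.78 -270.77] 0.54
side now 9 44 [ 483.03 -271.76] 2.55
side now 9 45 [ 483.23 -272.95] 5.97
```

Pocket fits with radius 43 mm are clean. The top camera says to shift (-0.5,-3.2) and the side camera (-1.3,+0.5). Side resolution in y is poor at about 3 mm per pixel, so I'll use (-0.9,-2.3). Next I'll descend to just above the shaft.

```bash
python3 -m handwheel '-0.9 -2.3 -10 0 0 0;0 0 -15 0 0 0;0 0 -12 0 0 0;0 0 0 0 0 0;0 0 0 0 0 0' -;  python3 st.py
```

```text
time: 7.92
tcp_pos: [483.5, -271.7, 177.4]
tool_rot: [-0.001, 0.982, 0.187, -0.0]
ft_force: [0.0, 1.2, -3.1]
width: 18.8
t7.92 tcp [ 483.48 -271.69  177.36] yawY -1.1939 zax [-4.e-04  1.e-03 -1.e+00] F [ 0.03  1.2  -3.08] M [0.013 0.024 0.033] w 18.8 q [-0.57  0.41  1.87  0.    0.86  0.63]
```

Run:
```python
from pk import *
t=optics.camera("top");s=optics.camera("side");S=sense();z=S["tcp_pos"][2]-72.58+68
for n,c,ctr2 in(("top",t,(405,265)),("side",s,tuple(proj(s,[482,-272,z]).astype(int)))):
    P=pockets(c,c["color"],ctr2,z,30,80); q=fit(P,43);print(n,"now",len(P),q.x.round(2),round(q.cost,2))
a=cv2.resize(t["color"][205:325,345:465],(400,400),interpolation=cv2.INTER_CUBIC)
b=cv2.resize(s["color"][80:180,295:395],(400,400),interpolation=cv2.INTER_CUBIC)
cv2.imwrite("pics/o1.png",np.hstack([a,b]))
```

```text
top now 3 [ 541.89 -228.73] 7.77
side now 10 [ 481.12 -271.79] 45.36
```

View pics/o1.png

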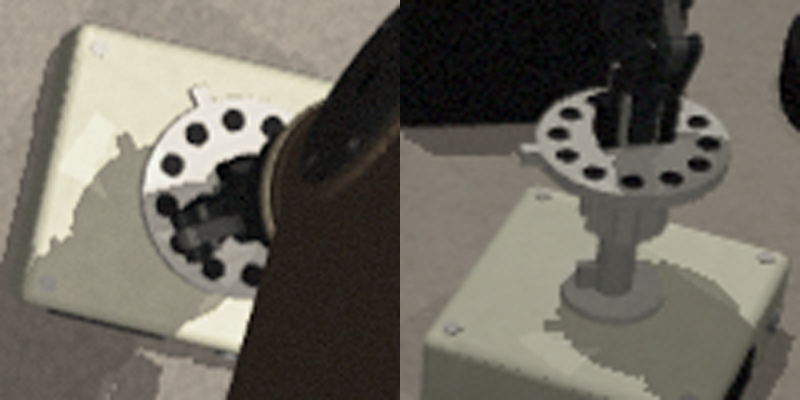

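Run:
```python
from pk import *
t=optics.camera("top");s=optics.camera("side");S=sense();z=S["tcp_pos"][2]-72.58+68
for n,c,ctr2 in(("top",t,(398,265)),("side",s,tuple(proj(s,[482,-272,z]).astype(int)))):
  for thr in(70,85):
    P=pockets(c,c["color"],ctr2,z,30,thr)
    d=np.linalg.norm(P-[481.5,-272],axis=1);P=P[abs(d-43)<5];q=fit(P,43);print(n,thr,len(P),q.x.round(2),round(q.cost,2))
    if n=="top":print(P.round(1).tolist())
# shaft edges in side view: columns at several heights, initial picture vs now
im=cv2.imread("pics/side0.png").max(2)
for v in(141,144,147): print(v,im[v,340:358])
c=s["color"].max(2)
for v in(129,132,135): print("hub",v,c[v,335:370])
```

```text
top 70 3 [ 542.12 -228.88] 7.7
[[524.6, -268.7], [516.7, -247.7], [499.0, -234.1]]
top 85 3 [ 541.97 -228.81] 7.76
[[524.6, -268.7], [516.7, -247.7], [498.8, -234.4]]
side 70 9 [ 481.47 -272.9 ] 0.52
side 85 9 [ 481.38 -272.76] 0.68
141 [173 174 174 171 128  83  82  89  91  91  92  89  88  85 136 175 175 174]
144 [171 170 168 163 102  81  78  81  82  83  83  82  81 101 175 175 174 173]
147 [ 79  79  81  83  74  83  79  82  83  81  80  82  81 115 170 171 170 170]
hub 129 [175 175 176 172 154  83  90  90  91  90  91  89  92  91  91  90  94  95
  93  89  89  92  92  91  93  95  94  90  93  93  90  91  92  93 112]
hub 132 [164 165 167 163 141  86  90  86  96  92  92  89  90  86  84  92  89  89
  88  85  84  89  91  88  87  84  90 120 129 129 130 130 131 130 129]
hub 135 [166 165 164 167 167 162 102  92  93  91  93  89  87  82  85  92  93  92
  86  81  91  91  92  92  91  84  97 140 130 132 130 131 132 132 131]
```

Side silhouettes put the hub about 0.5 px off the shaft axis line. Target TCP is about (484.3, -272.2). I'll descend onto the shaft in small steps, watching the force.

```bash
python3 -m handwheel '0.8 -0.5 -2 0 0 0;0 0 -2.5 0 0 0;0 0 -2.5 0 0 0;0 0 0 0 0 0' -;  python3 st.py
```

```text
time: 8.62
tcp_pos: [484.8, -272.5, 170.8]
tool_rot: [0.0, 0.982, 0.187, 0.001]
ft_force: [0.6, 0.4, -3.8]
width: 18.7
t8.62 tcp [ 484.8  -272.48  170.85] yawY -1.1939 zax [ 0.0012 -0.     -1.    ] F [ 0.61  0.42 -3.77] M [-0.053  0.015  0.002] w 18.7 q [-0.57  0.42  1.88  0.    0.84  0.63]
```

```bash
python3 -m handwheel '0 0 -2 0 0 0;0 0 -1 0 0 0;0 0 0 0 0 0' -;  python3 st.py
```

```text
time: 9.0
tcp_pos: [484.8, -272.5, 167.6]
tool_rot: [0.0, 0.982, 0.187, 0.001]
ft_force: [0.0, 0.7, -4.2]
width: 18.8
t9.00 tcp [ 484.77 -272.47  167.62] yawY -1.1939 zax [ 0.0011  0.     -1.    ] F [ 0.02  0.66 -4.17] M [-0.023 -0.067 -0.03 ] w 18.8 q [-0.57  0.43  1.88  0.    0.84  0.63]
```

```bash
for i in 1; do python3 -m handwheel '0 0 -1.5 0 0 0;0 0 -0.5 0 0 0' -; done;  python3 st.py
```

```text
time: 9.25
tcp_pos: [484.8, -272.5, 165.6]
tool_rot: [0.0, 0.982, 0.187, 0.001]
ft_force: [1.6, 0.2, -2.7]
width: 19.2
t9.25 tcp [ 484.8  -272.5   165.55] yawY -1.1939 zax [ 0.0012 -0.     -1.    ] F [ 1.56  0.18 -2.73] M [ 0.06  -0.011 -0.03 ] w 19.2 q [-0.57  0.43  1.88  0.    0.83  0.63]
```

```bash
python3 -m handwheel '0 0 -1.5 0 0 0;0 0 -0.5 0 0 0' -;  python3 st.py
```

```text
time: 9.5
tcp_pos: [484.8, -272.5, 163.4]
tool_rot: [0.0, 0.982, 0.187, 0.001]
ft_force: [0.5, 0.3, -2.9]
width: 18.8
t9.50 tcp [ 484.81 -272.52  163.42] yawY -1.1939 zax [ 0.0012 -0.     -1.    ] F [ 0.49  0.28 -2.93] M [ 0.002  0.005 -0.014] w 18.8 q [-0.57  0.43  1.88  0.    0.83  0.63]
```

```bash
python3 -m handwheel '0 0 -1.5 0 0 0;0 0 -0.5 0 0 0' -;  python3 st.py
```

```text
time: 9.75
tcp_pos: [484.9, -272.5, 161.3]
tool_rot: [0.0, 0.982, 0.187, 0.001]
ft_force: [0.7, 0.1, -3.5]
width: 18.9
t9.75 tcp [ 484.86 -272.5   161.29] yawY -1.1939 zax [ 1.3e-03 -1.0e-04 -1.0e+00] F [ 0.74  0.1  -3.5 ] M [-0.01  -0.015  0.031] w 18.9 q [-0.57  0.43  1.88  0.    0.82  0.63]
```

Past the taper with no contact. I'll continue to just above the key; contact is expected at TCP z of about 142.6.

```bash
python3 -m handwheel '0 0 -2 0 0 0;0 0 -2 0 0 0;0 0 -1 0 0 0' -;  python3 st.py
```

```text
time: 10.12
tcp_pos: [484.9, -272.5, 155.9]
tool_rot: [0.0, 0.982, 0.187, 0.001]
ft_force: [-0.3, -0.0, -3.2]
width: 19.0
t10.12 tcp [ 484.86 -272.54  155.94] yawY -1.1940 zax [ 1.3e-03 -1.0e-04 -1.0e+00] F [-0.33 -0.02 -3.22] M [ 0.034  0.042 -0.043] w 19.0 q [-0.57  0.44  1.89  0.    0.81  0.63]
```

```bash
python3 -m handwheel '-0.4 0 -2 0 0 0;0 0 -2 0 0 0;0 0 -2 0 0 0' -;  python3 st.py
```

```text
time: 10.5
tcp_pos: [484.4, -272.5, 149.6]
tool_rot: [0.0, 0.982, 0.187, 0.001]
ft_force: [0.0, 0.5, -3.0]
width: 18.6
t10.50 tcp [ 484.44 -272.54  149.56] yawY -1.1939 zax [ 1.4e-03 -1.0e-04 -1.0e+00] F [ 0.    0.47 -3.05] M [-0.019 -0.003  0.038] w 18.6 q [-0.57  0.45  1.9   0.    0.8   0.63]
```

```bash
python3 -m handwheel '0 0 -1.5 0 0 0;0 0 -1.5 0 0 0' -;  python3 st.py
```

```text
time: 10.75
tcp_pos: [484.4, -272.6, 146.3]
tool_rot: [0.0, 0.982, 0.187, 0.001]
ft_force: [0.6, 0.5, -2.4]
width: 19.4
t10.75 tcp [ 484.43 -272.56  146.3 ] yawY -1.1940 zax [ 1.3e-03 -1.0e-04 -1.0e+00] F [ 0.59  0.52 -2.35] M [ 0.    -0.016  0.04 ] w 19.4 q [-0.57  0.45  1.9   0.    0.79  0.63]
```

```bash
python3 -m handwheel '0 0 -1 0 0 0;0 0 -0.7 0 0 0' -;  python3 st.py; python3 -c "
from h import *
s=optics.camera('side');cv2.imwrite('pics/p1.png',cv2.resize(s['color'][90:190,300:400],(600,600),interpolation=cv2.INTER_CUBIC))"
```

```text
time: 11.0
tcp_pos: [484.4, -272.5, 144.4]
tool_rot: [0.0, 0.982, 0.187, 0.001]
ft_force: [-0.4, 0.1, -2.9]
width: 19.0
t11.00 tcp [ 484.43 -272.52  144.42] yawY -1.1939 zax [ 1.2e-03 -1.0e-04 -1.0e+00] F [-0.36  0.09 -2.88] M [ 0.001 -0.001  0.056] w 19.0 q [-0.57  0.46  1.9   0.    0.78  0.63]
```

View pics/p1.png

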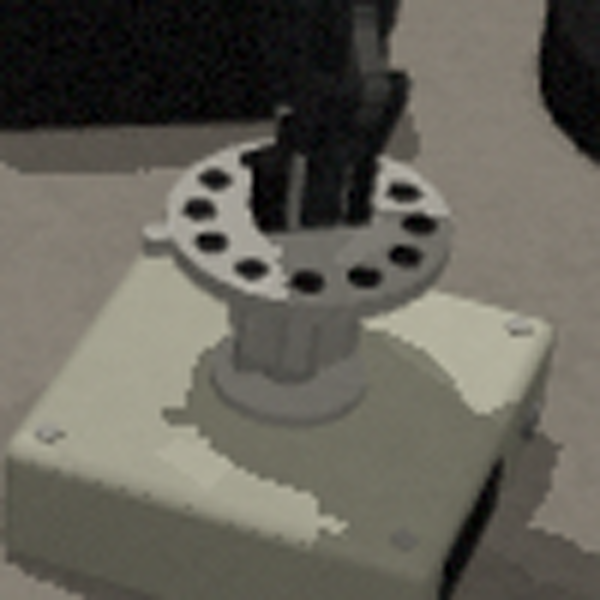

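The hub is around the shaft, about 18 mm above the flange. I'll keep going down until contact.

```bash
python3 -m handwheel '0 0 -0.7 0 0 0;0 0 -0.5 0 0 0' -;  python3 st.py
```

```text
time: 11.3
tcp_pos: [484.4, -272.5, 143.2]
tool_rot: [0.0, 0.982, 0.187, 0.001]
ft_force: [-0.5, 0.6, -3.2]
width: 19.5
t11.30 tcp [ 484.43 -272.55  143.18] yawY -1.1939 zax [ 1.3e-03 -1.0e-04 -1.0e+00] F [-0.54  0.65 -3.21] M [-0.03   0.071 -0.022] w 19.5 q [-0.57  0.46  1.9   0.    0.78  0.63]
```

```bash
python3 -m handwheel '0 0 -0.5 0 0 0;0 0 -0.3 0 0 0' -;  python3 st.py
```

```text
time: 11.55
tcp_pos: [484.5, -272.6, 142.3]
tool_rot: [0.0, 0.982, 0.187, 0.001]
ft_force: [-0.1, -0.7, -2.1]
width: 18.8
t11.55 tcp [ 484.46 -272.55  142.34] yawY -1.1939 zax [ 1.4e-03 -1.0e-04 -1.0e+00] F [-0.11 -0.74 -2.08] M [ 0.013 -0.005 -0.016] w 18.8 q [-0.57  0.46  1.9   0.    0.78  0.63]
```

```bash
python3 -m handwheel '0 0 -0.5 0 0 0;0 0 -0.3 0 0 0' -;  python3 st.py
```

```text
time: 11.8
tcp_pos: [484.6, -272.7, 141.8]
tool_rot: [0.0, 0.982, 0.187, 0.001]
ft_force: [-1.1, -0.1, 0.6]
width: 19.1
t11.80 tcp [ 484.58 -272.67  141.81] yawY -1.1940 zax [ 1.7e-03 -4.0e-04 -1.0e+00] F [-1.14 -0.06  0.64] M [0.18  0.13  0.023] w 19.1 q [-0.57  0.46  1.9   0.    0.78  0.63]
```

Light contact of about 4 N at z=141.8, so it's on the key. Now I'll turn in small negative steps.

```bash
python3 -m handwheel '0 0 0 0 0 -0.03;0 0 0 0 0 -0.02' -;  python3 st.py
```

```text
time: 12.05
tcp_pos: [484.5, -272.6, 141.7]
tool_rot: [0.0, 0.987, 0.161, 0.001]
ft_force: [0.1, 0.7, -3.5]
width: 18.8
t12.05 tcp [ 484.54 -272.6   141.71] yawY -1.2472 zax [ 1.6e-03 -4.0e-04 -1.0e+00] F [ 0.05  0.75 -3.54] M [-0.002 -0.003 -0.065] w 18.8 q [-0.57  0.46  1.9   0.    0.78  0.68]
```

```bash
python3 -m handwheel '0 0 0 0 0 -0.03;0 0 0 0 0 -0.02' -;  python3 st.py
```

```text
time: 12.3
tcp_pos: [484.5, -272.6, 141.5]
tool_rot: [0.0, 0.991, 0.134, 0.001]
ft_force: [0.0, 0.5, -3.9]
width: 18.9
t12.30 tcp [ 484.46 -272.56  141.54] yawY -1.3012 zax [ 1.4e-03 -3.0e-04 -1.0e+00] F [ 0.04  0.51 -3.88] M [-0.041  0.049 -0.025] w 18.9 q [-0.57  0.46  1.9   0.    0.78  0.73]
```

```bash
python3 -m handwheel '0 0 -0.5 0 0 0;0 0 -0.5 0 0 0' -;  python3 st.py
```

```text
time: 12.55
tcp_pos: [484.5, -272.6, 140.4]
tool_rot: [0.0, 0.991, 0.134, 0.001]
ft_force: [0.3, -0.0, -2.5]
width: 19.0
t12.55 tcp [ 484.48 -272.57  140.44] yawY -1.3014 zax [ 1.4e-03 -3.0e-04 -1.0e+00] F [ 0.32 -0.01 -2.46] M [ 0.03  -0.021  0.013] w 19.0 q [-0.57  0.46  1.9   0.    0.78  0.73]
```

```bash
python3 -m handwheel '0 0 -0.5 0 0 0;0 0 -0.5 0 0 0' -;  python3 st.py
```

```text
time: 12.8
tcp_pos: [484.5, -272.6, 139.3]
tool_rot: [0.0, 0.991, 0.134, 0.001]
ft_force: [-0.1, 0.5, -3.6]
width: 19.1
t12.80 tcp [ 484.48 -272.55  139.35] yawY -1.3011 zax [ 1.4e-03 -3.0e-04 -1.0e+00] F [-0.11  0.45 -3.63] M [ 0.042 -0.027  0.028] w 19.1 q [-0.57  0.46  1.9   0.    0.77  0.73]
```

The keyway has entered over the key with no force. I'll lower it on down; flange contact is expected near z=126.

```bash
python3 -m handwheel '0 0 -0.8 0 0 0;0 0 -0.8 0 0 0;0 0 -0.8 0 0 0' -;  python3 st.py
```

```text
time: 13.18
tcp_pos: [484.4, -272.6, 136.8]
tool_rot: [0.0, 0.991, 0.134, 0.001]
ft_force: [0.1, -0.6, -3.8]
width: 18.8
t13.18 tcp [ 484.44 -272.56  136.77] yawY -1.3011 zax [ 1.3e-03 -3.0e-04 -1.0e+00] F [ 0.06 -0.59 -3.82] M [-0.025  0.008 -0.005] w 18.8 q [-0.57  0.47  1.91  0.    0.77  0.73]
```

```bash
python3 -m handwheel '0 0 -1 0 0 0;0 0 -1 0 0 0;0 0 -1 0 0 0' -;  python3 st.py
```

```text
time: 13.55
tcp_pos: [484.5, -272.6, 133.6]
tool_rot: [0.0, 0.991, 0.134, 0.001]
ft_force: [-1.0, 0.4, -2.9]
width: 19.0
t13.55 tcp [ 484.46 -272.55  133.56] yawY -1.3010 zax [ 1.3e-03 -3.0e-04 -1.0e+00] F [-1.01  0.44 -2.89] M [ 0.011 -0.01  -0.02 ] w 19.0 q [-0.57  0.47  1.91  0.    0.76  0.73]
```

```bash
python3 -m handwheel '0 0 -1 0 0 0;0 0 -1 0 0 0;0 0 -1 0 0 0' -;  python3 st.py
```

```text
time: 13.92
tcp_pos: [484.5, -272.6, 130.4]
tool_rot: [0.0, 0.991, 0.134, 0.001]
ft_force: [-0.6, -1.2, -3.1]
width: 18.9
t13.93 tcp [ 484.5  -272.58  130.37] yawY -1.3010 zax [ 1.4e-03 -4.0e-04 -1.0e+00] F [-0.65 -1.17 -3.06] M [ 0.004 -0.039 -0.014] w 18.9 q [-0.57  0.48  1.91  0.    0.75  0.73]
```

```bash
python3 -m handwheel '0 0 -1 0 0 0;0 0 -0.7 0 0 0' -;  python3 st.py
```

```text
time: 14.18
tcp_pos: [484.5, -272.5, 128.5]
tool_rot: [0.0, 0.991, 0.134, 0.001]
ft_force: [-0.2, 0.5, -2.9]
width: 18.7
t14.18 tcp [ 484.46 -272.55  128.49] yawY -1.3011 zax [ 1.3e-03 -3.0e-04 -1.0e+00] F [-0.19  0.51 -2.87] M [-0.012  0.049  0.003] w 18.7 q [-0.57  0.48  1.91  0.    0.75  0.73]
```

```bash
python3 -m handwheel '0 0 -0.6 0 0 0;0 0 -0.6 0 0 0' -;  python3 st.py
```

```text
time: 14.42
tcp_pos: [484.5, -272.6, 127.2]
tool_rot: [0.0, 0.991, 0.134, 0.001]
ft_force: [0.3, -0.0, -4.3]
width: 19.2
t14.43 tcp [ 484.48 -272.57  127.22] yawY -1.3011 zax [ 1.3e-03 -3.0e-04 -1.0e+00] F [ 0.32 -0.04 -4.31] M [-0.017 -0.031 -0.008] w 19.2 q [-0.57  0.48  1.91  0.    0.75  0.73]
```

```bash
python3 -m handwheel '0 0 -0.5 0 0 0;0 0 -0.4 0 0 0' -;  python3 st.py
```

```text
time: 14.68
tcp_pos: [484.6, -272.5, 126.5]
tool_rot: [0.0, 0.991, 0.134, 0.001]
ft_force: [-1.6, 3.0, 9.4]
width: 18.9
t14.68 tcp [ 484.56 -272.55  126.54] yawY -1.3011 zax [ 1.5e-03 -3.0e-04 -1.0e+00] F [-1.58  3.02  9.45] M [ 0.394  0.396 -0.06 ] w 18.9 q [-0.57  0.48  1.91  0.    0.75  0.73]
```

```bash
python3 -m handwheel '0 0 -0.4 0 0 0;0 0 -0.2 0 0 0' -;  python3 st.py
```

```text
time: 14.92
tcp_pos: [484.5, -272.5, 126.6]
tool_rot: [0.0, 0.991, 0.134, 0.001]
ft_force: [-1.5, 1.4, 1.2]
width: 19.0
t14.93 tcp [ 484.54 -272.52  126.58] yawY -1.3011 zax [ 1.7e-03 -5.0e-04 -1.0e+00] F [-1.48  1.42  1.25] M [ 0.069  0.315 -0.015] w 19.0 q [-0.57  0.48  1.91  0.    0.75  0.73]
```

Firm contact at z=126.55, which matches the flange height. I'll release and retreat straight up.

```bash
python3 -m handwheel '0 0 0 0 0 0;0 0 0 0 0 0;0 0 0 0 0 0;0 0 0 0 0 0;0 0 0 0 0 0;0 0 0 0 0 0' 0 20;  python3 st.py; python3 -c "
from h import *
s=optics.camera('side');cv2.imwrite('pics/r1.png',cv2.resize(s['color'][90:190,300:400],(600,600),interpolation=cv2.INTER_CUBIC))"
```

```text
time: 15.68
tcp_pos: [485.0, -272.9, 126.8]
tool_rot: [0.001, 0.991, 0.134, 0.001]
ft_force: [0.1, 0.6, 0.4]
width: 85.5
t15.68 tcp [ 485.05 -272.87  126.75] yawY -1.3011 zax [ 0.0027 -0.0011 -1.    ] F [0.05 0.64 0.44] M [-0.016  0.015 -0.009] w 85.5 q [-0.57  0.48  1.91  0.    0.74  0.73]
```

View pics/r1.png

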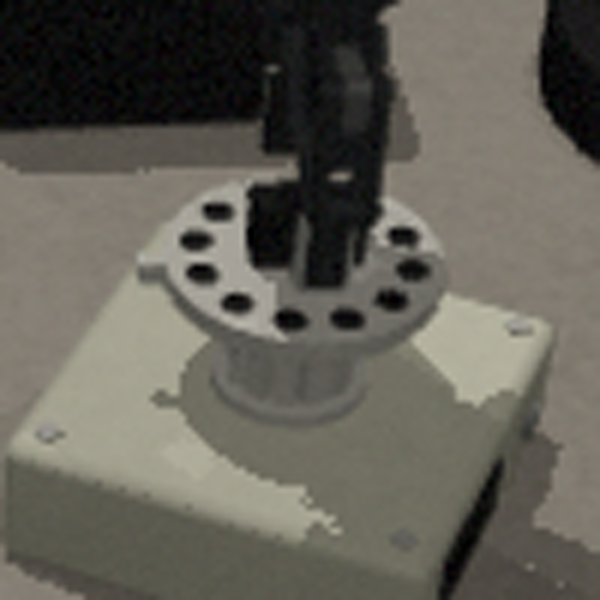

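The hub sits on the flange and the fingers are open clear of the bar. I'll retreat straight up, then move aside for a clear check.

```bash
python3 -m handwheel '0 0 8 0 0 0;0 0 12 0 0 0;0 0 20 0 0 0;0 0 30 0 0 0;0 0 40 0 0 0;0 0 30 0 0 0;0 40 0 0 0 0;0 50 0 0 0 0' -; python3 -m handwheel '0 60 0 0 0 0;0 60 0 0 0 0;0 60 0 0 0 0;0 40 0 0 0 0;0 0 0 0 0 0;0 0 0 0 0 0' -; python3 st.py
python3 - <<'E'
from pk import *
t=optics.camera("top");s=optics.camera("side")
for n,c in(("top",t),("side",s)):
    P=pockets(c,c["color"],tuple(proj(c,[482,-273,122]).astype(int)),122,33,80)
    d=np.linalg.norm(P-[481.5,-272.5],axis=1);P=P[abs(d-43)<6];q=fit(P,43);print(n,len(P),q.x.round(2),round(q.cost,2))
a=cv2.resize(t["color"][205:325,345:465],(400,400),interpolation=cv2.INTER_CUBIC)
b=cv2.resize(s["color"][90:190,300:400],(400,400),interpolation=cv2.INTER_CUBIC)
cv2.imwrite("pics/f1.png",np.hstack([a,b]));cv2.imwrite("pics/f2.png",t["color"])
E
```

```text
time: 16.73
tcp_pos: [485.4, -183.6, 277.9]
tool_rot: [0.002, 0.991, 0.132, 0.004]
ft_force: [1.1, 1.0, -0.2]
width: 85.4
time: 17.48
tcp_pos: [484.7, 45.3, 284.2]
tool_rot: [0.003, 0.991, 0.134, 0.007]
ft_force: [0.1, -0.9, 0.1]
width: 85.6
t17.48 tcp [484.67  45.31 284.19] yawY -1.3027 zax [ 0.0156 -0.0043 -0.9999] F [ 0.13 -0.88  0.07] M [-0.007 -0.002 -0.001] w 85.6 q [ 0.03  0.18  1.9  -0.01  1.04  1.34]
top 12 [ 482.86 -273.66] 0.18
side 3 [ 482.12 -271.71] 0.03
```

View pics/f1.png

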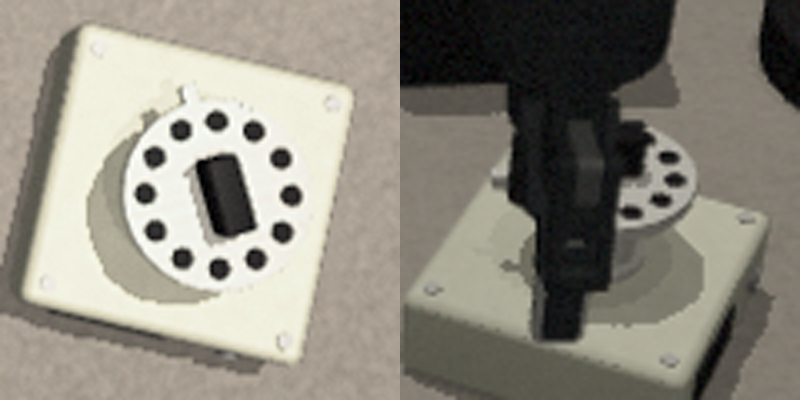

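View pics/f2.png

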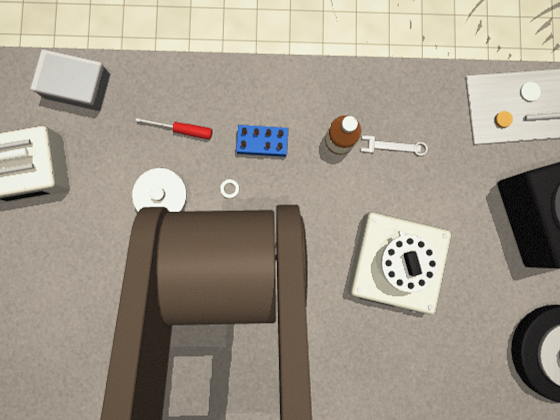

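The top view shows the carousel concentric on the flange with all 12 pockets. Its axis fits at (482.9,-273.7), against about (482.9,-274.9) for the drive axis in the same camera. The gripper is clear, so I'll hand the job in.

```bash
python3 -c "
from workcell import arm,sense
import numpy as np
print(np.abs(sense()['qvel']).max()); print(arm.close_job())"
```

```text
0.011107039862714529
the job is handed in; nothing more can be done
None
```

I lifted the carousel off its stand by the grip bar, lowered it over the shaft and turned it about -0.1 rad until the keyway dropped over the key. It went down to the flange, I released it and moved the arm clear. The job was handed in at about 17.5 s of the 61 s allowed; the hand-in reports no verdict.

- **Contact forces:** The net press on the key was about 4 N. The rest of the descent was free until the flange, where about 13 N showed at set-down.
- **Height:** The tool stood at 141.8 mm on the key and 126.55 mm on the flange. That 15.3 mm drop is close to the 16 mm key height, so I take the hub as fully home. I did not measure its final height directly.
- **Position:** In the top camera, the 12-pocket fit puts the carousel about 1.2 mm from the drive axis, inside the 4 mm limit and the 1.5 mm bore clearance.
- **Level and surroundings:** The carousel looked level, with the gripper about 320 mm away. The bystanders visible in the last top picture stood where they started. The arm covered the nozzle in that picture, but it was in place while I carried the carousel.
- **Disagreements:** The two cameras differed by 2 to 4 mm in y at the drive, so the approach used a compromise, checked by force on the way down. In the last side picture the gripper hid most of the carousel, leaving only three pockets for the fit there. That fit gave (482.1, -271.7), about 1.5 mm from the drive axis in that camera.

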